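# Shim up a carton in the short-stroke press and hold it pressed

### The job

Lift the tea mug by its handle off the small carton in the press and set it upright on the table beside the press, without tipping it. Then stand wooden shims from the rack, one after another, upright in the gap between the carton and the pusher until the pusher, pushed by its upright handle, closes firmly on them before it runs out of its short travel. Finish while holding the pusher pushed in, so that carton and shims stay squeezed firmly against the end stop; do not let go.

Things in the scene. Friction and masses are not known exactly. Their poses are not given: they have to be found in the camera images.
- press: the press bed, fixed to the table: plywood plate 200 x 100 x 10 mm (top at z 10 mm). Its origin is on its underside, directly below the pusher's face at rest; its x axis points from the pusher to the end stop. The plate spans x -80 to +120 mm, y -50 to +50 mm. An aluminium guide block (x -38 to -22 mm, 44 mm wide, up to z 36 mm) is fixed on it. All press sizes here are in this frame
- pusher (a joint): travel of the pusher along the press's +x, 0 (rest, sprung back) to 0.017 m (its hard end of travel); return spring about 2 N at rest and 4 N at full travel. Pushed to its end of travel without gripping anything it also feels hard: then another shim is needed
- pusher_face (a point): centre of the pusher's flat steel face (60 mm wide, 21 mm high, from z 11.5 to 32.5 mm), which squeezes the shims; moves with the pusher
- pusher_handle (a point): point on the middle of the near side (the side facing press -x) of the pusher's upright black handle, 55 mm above the table; the handle is a plate 40 mm wide across y, 12 mm thick, from z 12 to 70 mm; push on this side, toward press +x. It moves with the pusher and lies 72 mm behind the pusher's face
- end_stop: fixed steel block on the bed, 20 x 70 x 20 mm; origin at the middle of the lower edge of its face toward the pusher, on the bed; same x axis as the press. Its place along the bed differs from run to run, so the gap to be filled differs
- carton: small white carton, loose, 51 (x) x 75 (y) x 24 mm, lying on the bed against the end stop; origin at the centre of its underside. Its face toward the pusher is 25.5 mm to press -x of the origin. The gap from that face to the pusher at rest is 20 to 35 mm, so one or two shims are needed
- mug: tea mug standing on the carton, 94 mm high, 0.24 kg; round body about 82 mm across, its axis 17 mm to +y of the origin; origin in the plane of its underside; the handle sticks out along the mug's own -y, from y -24 to -58 mm, centred on x 0, up to 24 mm thick across x, between 10 and 88 mm above the underside (good grip: y -46 mm, 75 mm up, closing across x)
- rack: wooden shim rack, fixed to the table, 130 x 70 x 22 mm, with three slots 16 mm deep at x -42, 0 and +42 mm, in each of which one shim stands
- shim1: wooden shim, 12 mm thick along its x, 44 mm wide along y; the wide part is 26 mm high, above it is a grip tab 28 mm wide along y and 12 mm thick, up to 54 mm high in all; origin at the centre of its underside, z up. At first it stands in a rack slot with its underside 6 mm above the table. All three are alike; grip the tab across its 28 mm, from above
- shim2: wooden shim, 12 mm thick along its x, 44 mm wide along y; the wide part is 26 mm high, above it is a grip tab 28 mm wide along y and 12 mm thick, up to 54 mm high in all; origin at the centre of its underside, z up. At first it stands in a rack slot with its underside 6 mm above the table. All three are alike; grip the tab across its 28 mm, from above
- shim3: wooden shim, 12 mm thick along its x, 44 mm wide along y; the wide part is 26 mm high, above it is a grip tab 28 mm wide along y and 12 mm thick, up to 54 mm high in all; origin at the centre of its underside, z up. At first it stands in a rack slot with its underside 6 mm above the table. All three are alike; grip the tab across its 28 mm, from above
Things that resemble listed ones, but are neither listed nor needed, are in the scene too. What is shaped like the shim3 but green or turquoise is not meant.

How it is judged:
By the outcome, as a careful person would: the job done as asked, in the order asked, and still so for the second after the job is handed in, while the arm keeps its last pose, push and grip.
It also fails if it takes over 72 s, if anything falls off the work surface, if the arm or the gripper's body presses on something with over 40 N, if the wrist force passes 120 N, or if a joint passes its speed limit or range.

### The arm

A 6-joint arm with a two-finger parallel gripper is mounted at the origin on a cart in front of the work surface, level with it; the furniture and walls round the work are solid. World frame = base frame: x ahead of the robot, y to its left, z up, the work surface at z = 0. Lengths are in m, angles in rad, forces in N, time in s.
With the tool pointing down it reaches from about 0.275 to 0.825 m from the base axis. Payload 5.2 kg.
Tool frame: the origin (TCP) lies at the centre of the arm's flange, where the gripper is bolted on; the fingertips stand 186 mm ahead of it and the grasp point (between the pads) lies 167 mm ahead of it; z points along the fingers, y is the line along which they close (so a half turn about z gives the same grasp; the last joint's range is limited). The gripper opens to 93 mm and grips with 3 to 60 N. Pads are 15 mm wide; open, the fingers measure 128 mm over their backs; the gripper's body (75 mm by 188 mm) begins 65 mm behind the grasp point.
Start: joints at [-1.511, 0.259, 1.535, -0, 1.348, -0.203], TCP at [0.143, -0.531, 0.405] pointing down, gripper open.
Joint ranges: [-3.14, 3.14], [-0.91, 2.08], [0.19, 2.58], [-1.22, 4.36], [0.22, 2.71], [-3.12, 3.12]. Speed limits (rad/s): [2.57, 2.57, 3.14, 3.14, 3.14, 3.14].

### API

Orientations are given as [roll, pitch, yaw] about the fixed x, y, z axes, in that order (R = Rz(yaw) Ry(pitch) Rx(roll)).
In Python, from station import env, optics, order gives the robot as it stands.
- The arm moves only by the tool move_arm, never from a script. Its argument "plan" is text: rows parted by semicolons, each of 7 numbers parted by spaces: the turn, a rotation vector about the tool's x, y, z in rad, then the shift along the tool's x, y, z in m, then the finger opening in m, from 0 to 0.093. A call has 1 to 5 rows; each row shifts and turns the commanded pose from where the row before left it, along the tool's axes as they then stand; what a row does not reach is not made up. A row lasts 1/8 s, in which the tool goes at most 62.5 mm and 10.7 degrees, less where a joint would pass 70% of its speed; a pose out of reach is approached as far as the arm can. A call with a gripper value outside its range is refused whole. The fingers move at their own pace and stop on an object; "force" is the grip in N (left out, the last holds). Time passes only in rows, so rows that do not move let the fingers close. It gives the time, the measured TCP pose, the force, the opening and the grip force at its end, in the units of the state.
- env.sense(): the state, without advancing time (a new reading comes with each control period).
- optics.grab_frame(name): name is "scene" or "top" or "wrist"; returns a dict with "img" (420x560x3 uint8, red, green, blue), "fx", "fy", "cx", "cy" (pixels), "xyz" and "attitude" of the camera in the world; the wrist camera has in their place "tool_from_camera" (4x4, takes a point from camera to tool coordinates, whose origin is the TCP and whose axes are the flange's). Camera axes: x right, y down, z forward; pixel columns grow to the right and rows downward; lengths in m; the calibration is good to about 2 mm. A picture is of the moment at which its call begins: read the wrist's pose just before it. There is no depth.
- order.sign_off(): hands the job in; it is judged then, once.
The state is a dict: "t": time; "joint_positions": joint angles; "joint_velocities": joint speeds; "joint_efforts": joint torques, N m; "eef_pos": TCP position; "tcp_rot": TCP orientation; "force": force on the tool from outside, world axes, zero at the start; "torque": the same for the moment, N m; "gripper_width": finger opening in m; "grip_force": force on a finger pad.
Only numpy, scipy, OpenCV 4.12 (cv2) and the standard library are available. Lean on these libraries where they do the work, as an engineer would, in place of code of your own. Each camera call takes 0.05 s, during which the arm holds its last target. There are 200 camera calls.

## Working session

There is one attempt and no reset: what is moved stays moved. The work goes in short steps, Python scripts to look and compute and a tool call to move; the robot and the scene stay as the last step left them, time stands still between calls to the robot, and variables do not carry over. Pictures are saved under pics/ and viewed, at most 10 in all, crops included, and the job is handed in when it is done.

Besides the shell and the picture viewer there is one more tool, called as name(argument=value, ...) on one line, values as JSON. move_arm: Moves the arm, as the interface text tells. Its arguments: {"type":"object","properties":{"plan":{"type":"string"},"force":{"type":"number"}},"required":["plan"]}

```bash
ls; mkdir -p pics; python3 - <<'E'
from station import env, optics
import cv2
s=env.sense();print(s['t'],s['eef_pos'],s['tcp_rot'])
for n in ['scene','top']:
    f=optics.grab_frame(n);cv2.imwrite(f'pics/{n}0.png',f['img'][:,:,::-1]);print(n,[ (k,v if not hasattr(v,'tolist') else v.tolist()) for k,v in f.items() if k!='img'])
E
```

```text
pics
0.0 [ 0.14287356 -0.53089452  0.40393765] [-3.13984100e+00 -3.09336360e-04  2.62830485e-01]
scene [('fx', 518.0518321515466), ('fy', 518.0518321515466), ('cx', 275.15420962941766), ('cy', 208.1896824571664), ('xyz', [0.20350173891159304, -0.6051822117025327, 0.8027564220337624]), ('attitude', [-2.477923962361273, 0.01413039141811634, -0.6204980013046788])]
top [('fx', 384.2755760789706), ('fy', 384.2755760789706), ('cx', 277.4329042501996), ('cy', 209.21067368469141), ('xyz', [0.4591716495302096, -0.09870304291368986, 0.9259379399412471]), ('attitude', [-3.036954287259238, -0.024883013500949458, -1.5765247314903257])]
```

View pics/scene0.png

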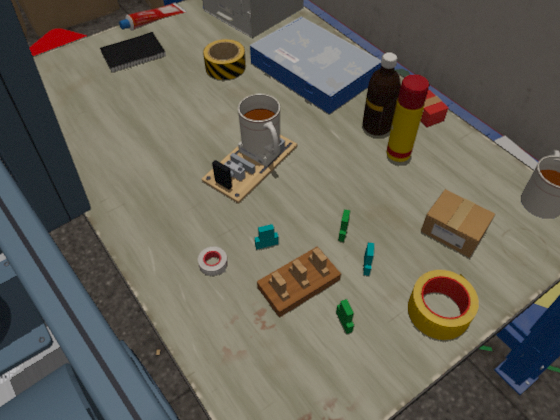

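View pics/top0.png

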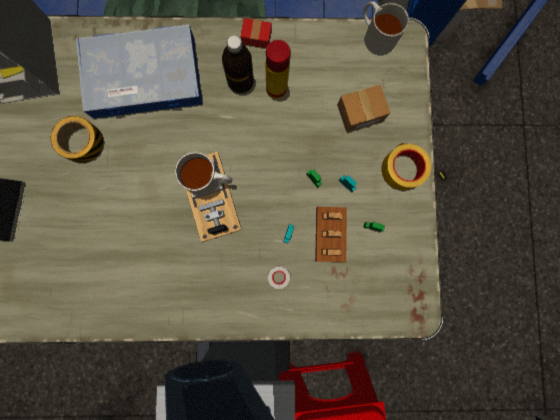

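```bash
cat > h.py <<'E'
import numpy as np, cv2
from scipy.spatial.transform import Rotation as R
from station import env, optics
CAM={'scene':(518.0518,275.1542,208.1897,[0.203502,-0.605182,0.802756],[-2.477924,0.0141304,-0.620498]),
'top':(384.27558,277.4329,209.21067,[0.4591716,-0.098703,0.925938],[-3.0369543,-0.024883,-1.5765247])}
def proj(n,P):
    f,cx,cy,o,a=CAM[n]; q=(np.atleast_2d(P)-o)@R.from_euler('xyz',a).as_matrix()
    return np.c_[f*q[:,0]/q[:,2]+cx, f*q[:,1]/q[:,2]+cy]
def ray(n,uv,z):
    f,cx,cy,o,a=CAM[n]; d=R.from_euler('xyz',a).as_matrix()@[(uv[0]-cx)/f,(uv[1]-cy)/f,1]
    return np.array(o)+d*(z-o[2])/d[2]
def crop(img,x,y,w,h,k):
    return cv2.resize(img[y:y+h,x:x+w],None,fx=k,fy=k,interpolation=cv2.INTER_CUBIC)
E
python3 - <<'E'
from h import *
t=cv2.imread('pics/top0.png');s=cv2.imread('pics/scene0.png')
a=np.vstack([crop(t,165,145,100,100,3),crop(t,290,190,100,100,3)])
b=np.vstack([crop(s,190,85,125,75+25,3)[:300,:375],crop(s,245,235,125,100,3)])
cv2.imwrite('pics/c1.png',np.hstack([a,b]))
E
```

```text
(no output)
```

View pics/c1.png

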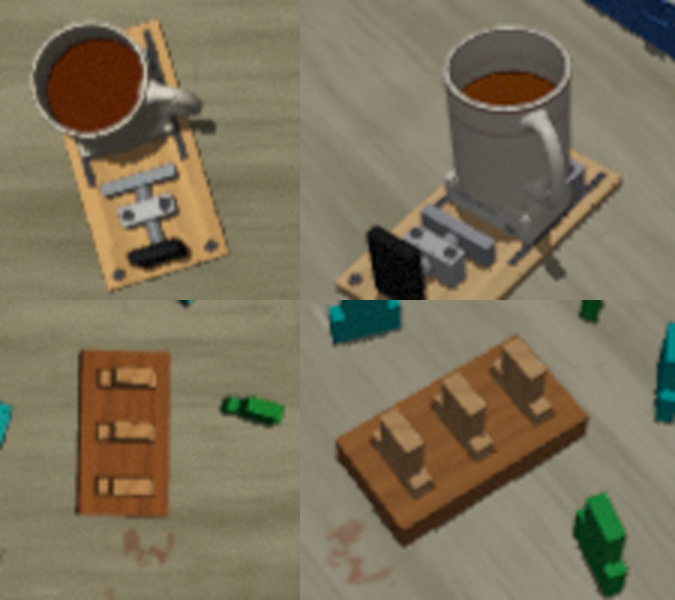

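```bash
cat >> h.py <<'E'
from scipy.optimize import least_squares
def fit(obs,x0):  # obs: (cam,(u,v),(x,y,z local)); pose x,y,yaw
    def r(p):
        c,s=np.cos(p[2]),np.sin(p[2]); e=[]
        for n,uv,l in obs:
            e+=list((proj(n,[p[0]+c*l[0]-s*l[1],p[1]+s*l[0]+c*l[1],l[2]])[0]-uv))
        return np.array(e)
    s=least_squares(r,x0,loss='soft_l1'); return s.x, r(s.x).reshape(-1,2).round(1).tolist()
E
python3 - <<'E'
from h import *
P=[('top',(200.7,242.3),(-.08,.05,.01)),('top',(241.3,229),(-.08,-.05,.01)),('top',(216.7,151.7),(.12,-.05,.01)),('scene',(297.3,145),(.12,-.05,.01)),('scene',(205,179.5),(-.08,.05,.01)),('scene',(238,194.5),(-.08,-.05,.01))]
print('press',fit(P,[.49,.07,.3]))
K=[('top',(316.7,206.7),(.065,.035,.022)),('top',(346.7,207.3),(.065,-.035,.022)),('top',(346,262.3),(-.065,-.035,.022)),('top',(316,261.7),(-.065,.035,.022)),
('scene',(257.7,282.7),(-.065,.035,.022)),('scene',(316.7,247.3),(.065,.035,.022)),('scene',(341,273.3),(.065,-.035,.022)),('scene',(279.3,311.7),(-.065,-.035,.022))]
print('rack',fit(K,[.39,-.23,0]))
for n,uv in [('top',(195,172.3)),('scene',(259.3,108.3))]: print('rim',ray(n,uv,.128))
print('handle',ray('top',(229,178.5),.034+.08))
print('hbase rows', [ray('scene',((x-300)/3+245,(y-300)/3+235),.06) for x,y in [(404,432),(467,395),(525,358)]])
E
```

```text
press (array([0.56859268, 0.03548313, 0.30449111]), [[0.3, -0.0], [0.2, 0.4], [0.3, -0.8], [0.1, -2.5], [-4.5, -1.4], [0.3, 6.2]])
rack (array([ 0.49421295, -0.24993843, -0.02521219]), [[0.7, -0.2], [0.0, -0.1], [0.7, 0.0], [0.9, 0.1], [-1.4, -1.2], [0.0, -1.5], [-0.0, 0.1], [-0.0, 0.3]])
rim [0.62130212 0.05354589 0.128     ]
rim [0.62130223 0.04896534 0.128     ]
handle [ 0.6106439  -0.01627401  0.114     ]
hbase rows [array([ 0.45276788, -0.2511032 ,  0.06      ]), array([ 0.49500039, -0.2525858 ,  0.06      ]), array([ 0.53635757, -0.25245246,  0.06      ])]
```

```bash
cat >> h.py <<'E'
def go(p,yaw,n=None,z_only=False):
    "rows (turn_z, dx,dy,dz) from the measured pose to grasp-point target p (tool down)"
    s=env.sense(); c=np.array(s['eef_pos']); Rm=R.from_euler('xyz',s['tcp_rot'])
    T=R.from_euler('xyz',[np.pi,0,yaw]); t=np.array(p)+[0,0,.167]
    w=(Rm.inv()*T).as_rotvec(); d=t-c
    n=n or int(np.ceil(max(np.linalg.norm(d)/.06,np.linalg.norm(w)/.18,1)))
    print('n',n,'tot',w.round(4),Rm.inv().apply(d).round(4))
    for k in range(n): print((w/n).round(4),(Rm*R.from_rotvec(w*k/n)).inv().apply(d/n).round(4))
E
python3 -c "
from h import *
go([.611,-.011,.235],1.41)"
```

```text
n 12 tot [-0.0013 -0.0012 -1.1472] [ 0.5871 -0.3805  0.0028]
[-0.0001 -0.0001 -0.0956] [ 0.0489 -0.0317  0.0002]
[-0.0001 -0.0001 -0.0956] [ 0.0517 -0.0269  0.0002]
[-0.0001 -0.0001 -0.0956] [ 0.0541 -0.0218  0.0002]
[-0.0001 -0.0001 -0.0956] [ 0.0559 -0.0166  0.0002]
[-0.0001 -0.0001 -0.0956] [ 0.0572 -0.0112  0.0002]
[-0.0001 -0.0001 -0.0956] [ 0.058  -0.0056  0.0002]
[-0.0001 -0.0001 -0.0956] [ 0.0583 -0.0001  0.0002]
[-0.0001 -0.0001 -0.0956] [0.058  0.0055 0.0002]
[-0.0001 -0.0001 -0.0956] [0.0573 0.011  0.0002]
[-0.0001 -0.0001 -0.0956] [0.0559 0.0164 0.0002]
[-0.0001 -0.0001 -0.0956] [0.0541 0.0217 0.0002]
[-0.0001 -0.0001 -0.0956] [0.0518 0.0267 0.0002]
```

move_arm(plan="0 0 -0.096 0.049 -0.032 0 0.093;0 0 -0.096 0.052 -0.027 0 0.093;0 0 -0.096 0.054 -0.022 0 0.093;0 0 -0.096 0.056 -0.017 0 0.093;0 0 -0.096 0.057 -0.011 0 0.093")

```text
t: 0.72
eef_pos: [0.3385, -0.3119, 0.4046]
tcp_rot: [-3.141, -0.0, 0.746]
force: [0.8, -0.4, 0.1]
gripper_width: 0.0933
grip_force: 0.0
```

move_arm(plan="0 0 -0.096 0.058 -0.006 0 0.093;0 0 -0.096 0.058 0 0 0.093;0 0 -0.096 0.058 0.0055 0 0.093;0 0 -0.096 0.057 0.011 0 0.093;0 0 -0.096 0.056 0.016 0 0.093")

```text
t: 1.35
eef_pos: [0.5322, -0.0947, 0.4045]
tcp_rot: [-3.141, 0.0, 1.226]
force: [0.6, -1.1, 0.9]
gripper_width: 0.093
grip_force: 0.0
```

move_arm(plan="0 0 -0.096 0.054 0.022 0 0.093;0 0 -0.096 0.052 0.027 0 0.093;0 0 0 0 0 0 0.093")

```text
t: 1.72
eef_pos: [0.611, -0.0063, 0.4034]
tcp_rot: [-3.14, -0.001, 1.42]
force: [-0.9, -0.6, -0.1]
gripper_width: 0.0931
grip_force: 0.0
```

```bash
cat >> h.py <<'E'
def wrist(name,k=1):
    s=env.sense(); f=optics.grab_frame('wrist'); cv2.imwrite(name,cv2.resize(f['img'][:,:,::-1],None,fx=k,fy=k))
    T=np.eye(4);T[:3,:3]=R.from_euler('xyz',s['tcp_rot']).as_matrix();T[:3,3]=s['eef_pos']; M=T@np.array(f['tool_from_camera'])
    CAM['wrist']=(f['fx'],f['cx'],f['cy'],M[:3,3].tolist(),R.from_matrix(M[:3,:3]).as_euler('xyz').tolist())
    import json;json.dump(CAM['wrist'],open(name+'.json','w'));print(s['t'],s['eef_pos'].round(4),s['tcp_rot'].round(3),s['force'].round(1),M[:3,3].round(3))
def load(name):
    import json;CAM['wrist']=json.load(open(name+'.json'))
E
python3 -c "
from h import *
wrist('pics/w1.png'); s=env.sense(); print(s['joint_positions'])"
```

```text
1.725 [ 0.611  -0.0063  0.4034] [-3.14e+00 -1.00e-03  1.42e+00] [-0.9 -0.6 -0.1] [0.621 0.058 0.383]
[-1.95648620e-01  3.67770135e-01  1.38442833e+00 -1.73222329e-04
  1.39132253e+00 -4.24454036e-02]
```

View pics/w1.png

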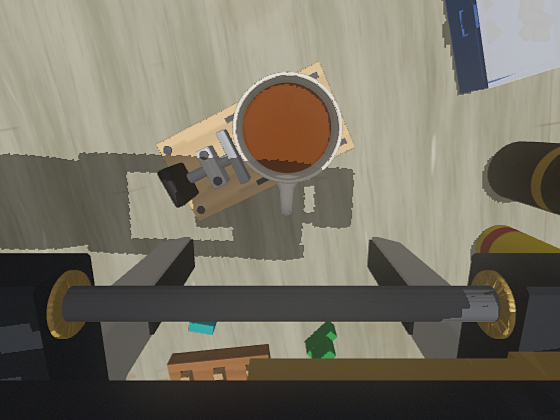

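```bash
python3 -c "
from h import *
load('pics/w1.png')
a=ray('wrist',(287,126),.128);print(a)
for z in (.11,.122): print(ray('wrist',(288,196),z),ray('wrist',(287,214),z))
b=ray('wrist',(287,205),.117);d=(b-a)[:2];print('dir',np.arctan2(d[1],d[0])+np.pi/2,np.hypot(*d))
P=[('wrist',(160,149),(-.08,.05,.01)),('wrist',(199,221),(-.08,-.05,.01)),('wrist',(354,146),(.12,-.05,.01)),('wrist',(320,62),(.12,.05,.01)),('top',(200.7,242.3),(-.08,.05,.01)),('top',(241.3,229),(-.08,-.05,.01)),('top',(216.7,151.7),(.12,-.05,.01)),('scene',(297.3,145),(.12,-.05,.01)),('scene',(201.7,178.3),(-.08,.05,.01))]
print(fit(P,[.57,.03,.3])); print(fit(P[:4],[.57,.03,.3]))
"
```

```text
[0.62465111 0.05710085 0.128     ]
[6.17386872e-01 3.22342792e-04 1.10000000e-01] [ 0.61425571 -0.01506061  0.11      ]
[0.61752468 0.0028674  0.122     ] [ 0.6145313  -0.01183864  0.122     ]
dir -0.14429280231692898 0.06333356894917772
(array([0.56960509, 0.03424504, 0.30220992]), [[-5.4, -3.6], [-0.1, 2.1], [2.2, 1.4], [-1.1, -1.9], [0.7, -0.5], [0.6, 0.0], [1.0, -1.2], [0.9, -2.3], [-0.5, -0.2]])
(array([0.57018782, 0.03299441, 0.30414279]), [[-4.6, -2.4], [0.8, 3.1], [2.8, 2.2], [-0.6, -0.9]])
```

```bash
python3 -c "
from h import *
go([.615,-.004,.109],1.427)"
```

```text
n 3 tot [-0.0019  0.0001 -0.0094] [0.0047 0.0047 0.1276]
[-0.0006  0.     -0.0031] [0.0016 0.0016 0.0425]
[-0.0006  0.     -0.0031] [0.0016 0.0015 0.0425]
[-0.0006  0.     -0.0031] [0.0016 0.0015 0.0425]
```

move_arm(plan="0 0 -0.009 0.0045 0.0045 0.02 0.093;0 0 0 0 0 0.04 0.093;0 0 0 0 0 0.04 0.093;0 0 0 0 0 0.027 0.093;0 0 0 0 0 0 0.093")

```text
t: 2.4
eef_pos: [0.6129, -0.007, 0.2755]
tcp_rot: [-3.136, 0.0, 1.422]
force: [0.4, -0.5, 0.6]
gripper_width: 0.0927
grip_force: 0.0
```

move_arm(plan="0 0 0 0 0 0 0.05;0 0 0 0 0 0 0.035;0 0 0 0 0 0 0.03;0 0 0 0 0 0 0.03;0 0 0 0 0 0 0.03", force=20)

```text
t: 3.02
eef_pos: [0.6145, -0.0057, 0.2779]
tcp_rot: [3.141, 0.0, 1.424]
force: [0.5, -0.1, 0.1]
gripper_width: 0.0471
grip_force: 0.0
```

```bash
python3 -c "
from h import *
wrist('pics/w2.png')
f=optics.grab_frame('scene')['img'][:,:,::-1]
a=cv2.imread('pics/w2.png');b=crop(f,190,60,125,140,3)
c=np.zeros((600,800,3),np.uint8);c[:315,:420]=cv2.resize(a,(420,315));c[:420,425:]=b[:,:375];cv2.imwrite('pics/c2.png',c)"
```

```text
3.025 [ 0.6145 -0.0057  0.2779] [3.141 0.    1.424] [ 0.5 -0.1  0.1] [0.624 0.059 0.257]
```

View pics/c2.png

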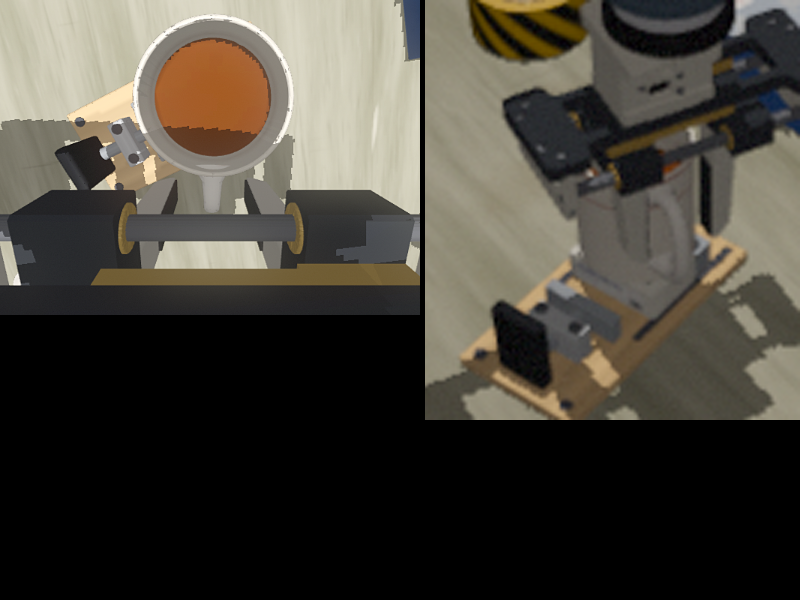

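move_arm(plan="0 0 0 0 0 0 0.02;0 0 0 0 0 0 0.012;0 0 0 0 0 0 0.005;0 0 0 0 0 0 0;0 0 0 0 0 0 0", force=50)

```text
t: 3.75
eef_pos: [0.6146, -0.0058, 0.2777]
tcp_rot: [3.142, -0.0, 1.424]
force: [0.5, 0.9, -0.9]
gripper_width: 0.0151
grip_force: 48.9
```

move_arm(plan="0 0 0 0 0 0 0;0 0 0 0 0 0 0;0 0 0 0 0 0 0;0 0 0 0 0 0 0")

```text
t: 4.25
eef_pos: [0.6145, -0.0058, 0.2777]
tcp_rot: [-3.142, -0.0, 1.424]
force: [0.7, 0.1, -1.0]
gripper_width: 0.0152
grip_force: 48.9
```

move_arm(plan="0 0 0 0 0 -0.005 0;0 0 0 0 0 -0.01 0;0 0 0 0 0 -0.015 0;0 0 0 0 0 -0.015 0;0 0 0 0 0 -0.005 0")

```text
t: 4.88
eef_pos: [0.6149, -0.0058, 0.3298]
tcp_rot: [3.139, 0.0, 1.424]
force: [0.2, 0.6, -2.0]
gripper_width: 0.0151
grip_force: 49.0
```

```bash
python3 -c "
from h import *
wrist('pics/w3.png'); s=env.sense();print(s['torque'],s['gripper_width'])
f=optics.grab_frame('scene')['img'][:,:,::-1]
a=cv2.imread('pics/w3.png');b=crop(f,190,50,125,150,3)
c=np.zeros((450,800,3),np.uint8);c[:315,:420]=cv2.resize(a,(420,315));c[:450,425:]=b[:,:375];cv2.imwrite('pics/c3.png',c)"
```

```text
4.875 [ 0.6149 -0.0058  0.3298] [3.139 0.    1.424] [ 0.2  0.6 -2. ] [0.624 0.059 0.309]
[-0.18115792 -0.14333084 -0.04368219] 0.015365897989455937
```

View pics/c3.png

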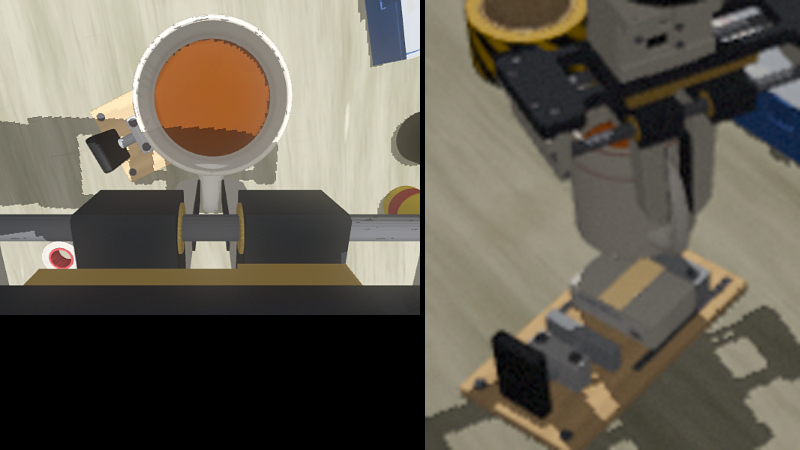

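move_arm(plan="0 0 0 0.018 -0.009 0 0;0 0 0 0.034 -0.016 0 0;0 0 0 0.04 -0.019 0 0;0 0 0 0.03 -0.015 0 0;0 0 0 0.015 -0.007 0 0")

```text
t: 5.6
eef_pos: [0.5678, 0.1419, 0.3271]
tcp_rot: [-3.14, -0.0, 1.426]
force: [-0.2, -0.0, -3.5]
gripper_width: 0.0154
grip_force: 49.0
```

move_arm(plan="0 0 0 0 0 0.01 0;0 0 0 0 0 0.022 0;0 0 0 0 0 0.022 0;0 0 0 0 0 0.014 0;0 0 0 0 0 0.007 0")

```text
t: 6.22
eef_pos: [0.5694, 0.1386, 0.2515]
tcp_rot: [-3.14, 0.0, 1.423]
force: [-1.3, -0.9, -1.6]
gripper_width: 0.0155
grip_force: 49.0
```

move_arm(plan="0 0 0 0 0 0.003 0;0 0 0 0 0 0.003 0;0 0 0 0 0 0 0")

```text
t: 6.6
eef_pos: [0.5694, 0.1395, 0.2471]
tcp_rot: [3.141, -0.0, 1.424]
force: [-0.6, 0.9, -1.9]
gripper_width: 0.0152
grip_force: 49.0
```

move_arm(plan="0 0 0 0 0 0.001 0;0 0 0 0 0 0.001 0;0 0 0 0 0 0.001 0;0 0 0 0 0 0 0")

```text
t: 7.1
eef_pos: [0.5695, 0.1392, 0.244]
tcp_rot: [3.141, 0.0, 1.424]
force: [0.3, -0.8, 0.1]
gripper_width: 0.0153
grip_force: 49.1
```

move_arm(plan="0 0 0 0 0 0.0007 0;0 0 0 0 0 0 0;0 0 0 0 0 0 0.018;0 0 0 0 0 0 0.025;0 0 0 0 0 0 0.035")

```text
t: 7.72
eef_pos: [0.5692, 0.1396, 0.2427]
tcp_rot: [-3.141, -0.0, 1.424]
force: [0.1, -0.2, -0.1]
gripper_width: 0.0307
grip_force: 0.0
```

move_arm(plan="0 0 0 0 0 0 0.05;0 0 0 0 0 0 0.06;0 0 0 0 0 0 0.06;0 0 0 0 0 0 0.06;0 0 0 0 0 0 0.06")

```text
t: 8.35
eef_pos: [0.5693, 0.1394, 0.2431]
tcp_rot: [-3.142, -0.0, 1.424]
force: [0.0, -0.1, 0.3]
gripper_width: 0.0601
grip_force: 0.0
```

move_arm(plan="0 0 0 0 0 -0.03 0.06;0 0 0 0 0 -0.05 0.06;0 0 0 0 0 -0.05 0.06;0 0 0 0 0 -0.04 0.06;0 0 0 0 0 0 0.06")

```text
t: 8.98
eef_pos: [0.5699, 0.1395, 0.4172]
tcp_rot: [3.134, -0.002, 1.424]
force: [-0.0, -0.4, 0.0]
gripper_width: 0.0604
grip_force: 0.0
```

```bash
python3 -c "
from h import *
go([.494,-.25,.22],-.025)"
```

```text
n 9 tot [ 0.0052 -0.007   1.4489] [-0.3965 -0.0183  0.0294]
[ 0.0006 -0.0008  0.161 ] [-0.0441 -0.002   0.0033]
[ 0.0006 -0.0008  0.161 ] [-0.0438  0.0051  0.0033]
[ 0.0006 -0.0008  0.161 ] [-0.0424  0.012   0.0033]
[ 0.0006 -0.0008  0.161 ] [-0.04    0.0187  0.0034]
[ 0.0006 -0.0008  0.161 ] [-0.0364  0.0248  0.0034]
[ 0.0006 -0.0008  0.161 ] [-0.032   0.0303  0.0034]
[ 0.0006 -0.0008  0.161 ] [-0.0267  0.0351  0.0034]
[ 0.0006 -0.0008  0.161 ] [-0.0207  0.0389  0.0034]
[ 0.0006 -0.0008  0.161 ] [-0.0142  0.0417  0.0034]
```

```bash
python3 -c "
from h import *
go([.43,-.25,.22],-.025)"
```

```text
n 9 tot [ 0.0052 -0.007   1.4489] [-0.4058 -0.0816  0.0289]
[ 0.0006 -0.0008  0.161 ] [-0.0451 -0.0091  0.0032]
[ 0.0006 -0.0008  0.161 ] [-0.046  -0.0017  0.0032]
[ 0.0006 -0.0008  0.161 ] [-0.0456  0.0057  0.0033]
[ 0.0006 -0.0008  0.161 ] [-0.0441  0.0129  0.0033]
[ 0.0006 -0.0008  0.161 ] [-0.0415  0.0198  0.0033]
[ 0.0006 -0.0008  0.161 ] [-0.0378  0.0262  0.0034]
[ 0.0006 -0.0008  0.161 ] [-0.0331  0.0319  0.0034]
[ 0.0006 -0.0008  0.161 ] [-0.0275  0.0368  0.0034]
[ 0.0006 -0.0008  0.161 ] [-0.0213  0.0408  0.0034]
```

move_arm(plan="0 0 0.161 -0.045 -0.009 0.003 0.06;0 0 0.161 -0.046 -0.002 0.003 0.06;0 0 0.161 -0.0456 0.0057 0.003 0.06;0 0 0.161 -0.044 0.013 0.003 0.06;0 0 0.161 -0.0415 0.02 0.003 0.06")

```text
t: 9.6
eef_pos: [0.4906, -0.078, 0.3966]
tcp_rot: [-3.14, 0.001, 0.614]
force: [1.1, -0.2, -0.1]
gripper_width: 0.0603
grip_force: 0.0
```

move_arm(plan="0 0 0.161 -0.038 0.026 0.003 0.06;0 0 0.161 -0.033 0.032 0.003 0.06;0 0 0.161 -0.0275 0.037 0.003 0.06;0 0 0.161 -0.021 0.041 0.003 0.06;0 0 0 0 0 0 0.06")

```text
t: 10.22
eef_pos: [0.4283, -0.2527, 0.3844]
tcp_rot: [-3.141, 0.002, -0.03]
force: [0.3, 0.2, 0.4]
gripper_width: 0.0598
grip_force: 0.0
```

```bash
python3 -c "
from h import *
wrist('pics/w4.png')
f=optics.grab_frame('scene')['img'][:,:,::-1];cv2.imwrite('pics/scene4.png',f)
t=optics.grab_frame('top')['img'][:,:,::-1];cv2.imwrite('pics/top4.png',t)
a=cv2.imread('pics/w4.png');
c=np.zeros((600,800,3),np.uint8);c[:315,:420]=cv2.resize(a,(420,315));c[:420,425:]=crop(f,190,70,93,105,4)[:,:372+3] if 0 else np.pad(crop(f,200,105,93,105,4),((0,0),(0,3),(0,0)));c[320:,:420]=crop(t,155,147,105,70,4);
cv2.imwrite('pics/c4.png',c)"
```

```text
10.225 [ 0.4283 -0.2527  0.3844] [-3.141e+00  2.000e-03 -3.000e-02] [0.3 0.2 0.4] [ 0.494 -0.256  0.363]
```

View pics/c4.png

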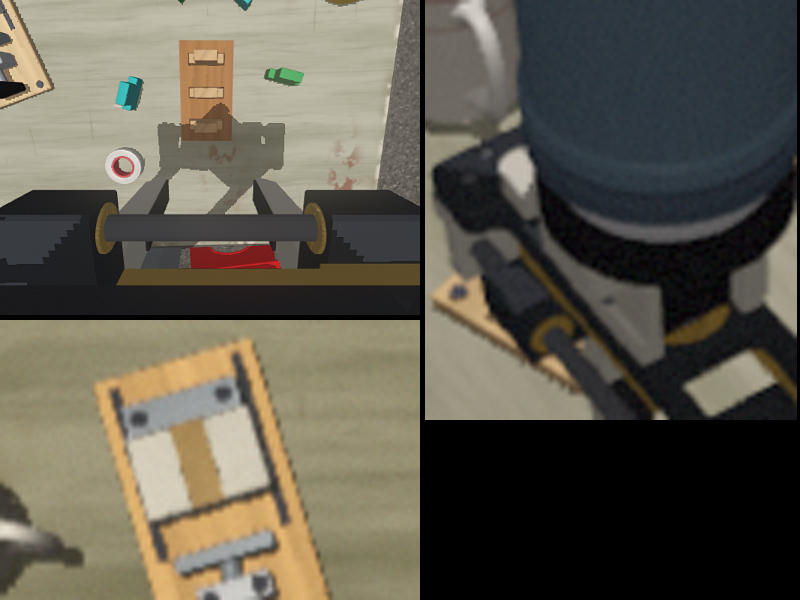

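```bash
python3 -c "
from h import *
load('pics/w4.png')
for u,v in [(206,55),(206,91),(206,124)]: print('tab',ray('wrist',(u/.75,v/.75),.06))
K=[((179,40),(.065,.035,.022)),((234,40),(.065,-.035,.022)),((233,141),(-.065,-.035,.022)),((181,141),(-.065,.035,.022))]
print(fit([('wrist',(a/.75,b/.75),l) for (a,b),l in K],[.49,-.25,0]))
t=lambda u,v:(155+u/4,147+(v-320)/4)
Q=[('top',t(95,384),(.12,.05,.01)),('top',t(251,339),(.12,-.05,.01)),('top',(200.7,242.3),(-.08,.05,.01)),('top',(241.3,229),(-.08,-.05,.01))]
p,r=fit(Q,[.57,.03,.3]);print(p,r)
def pl(uv,z):
    q=ray('top',uv,z)[:2]-p[:2];c,s=np.cos(p[2]),np.sin(p[2]);return (np.array([c*q[0]+s*q[1],-s*q[0]+c*q[1]])*1e3).round(1)
for n,uv,z in [('stopL',(122,408),.03),('stopR',(233,377),.03),('cL',(126,440),.034),('cR',(244,404),.034),('cnR',(271,487),.034),('cnL',(159,520),.034),('puL',(175,562),.0325),('puR',(272,532),.0325)]: print(n,pl(t(*uv),z))
"
```

```text
tab [ 0.53660283 -0.25168812  0.06      ]
tab [ 0.49677081 -0.25025618  0.06      ]
tab [ 0.45778769 -0.24885475  0.06      ]
(array([ 0.49462385, -0.25045562, -0.03074459]), [[-0.1, 0.2], [0.1, 0.1], [-1.3, -0.2], [1.2, -0.2]])
[0.56813731 0.03468506 0.2927017 ] [[-0.7, -0.2], [0.2, -0.6], [0.2, 0.0], [0.2, 0.9]]
stopL [94.9 34. ]
stopR [ 93.9 -33.5]
cL [74.8 36.4]
cR [ 75.5 -35.5]
cnR [ 23.5 -36.8]
cnL [23.7 30.9]
puL [-2.4 28.9]
puR [ -1.9 -29.8]
```

```bash
python3 -c "
from h import *
go([.4957,-.2503,.053],-.028)"
```

```text
n 3 tot [-0.0016  0.0011  0.0038] [ 0.0664 -0.0007  0.1652]
[-0.0005  0.0004  0.0013] [ 0.0221 -0.0002  0.0551]
[-0.0005  0.0004  0.0013] [ 0.0221 -0.0003  0.0551]
[-0.0005  0.0004  0.0013] [ 0.0221 -0.0004  0.0551]
```

move_arm(plan="0 0 0.002 0.033 0 0.01 0.06;0 0 0 0.0335 0 0.02 0.055;0 0 0 0 0 0.04 0.05;0 0 0 0 0 0.04 0.05;0 0 0 0 0 0 0.05")

```text
t: 11.0
eef_pos: [0.4954, -0.2496, 0.2731]
tcp_rot: [-3.137, 0.006, -0.024]
force: [0.0, 0.6, -0.9]
gripper_width: 0.05
grip_force: 0.0
```

```bash
python3 -c "
from h import *
wrist('pics/w5.png');go([.4957,-.2503,.053],-.028,1)"
```

```text
11.0 [ 0.4954 -0.2496  0.2731] [-3.137  0.006 -0.024] [ 0.   0.6 -0.9] [ 0.561 -0.252  0.252]
n 1 tot [-0.0021  0.0025  0.0032] [-0.0003 -0.0001  0.0553]
[-0.0021  0.0025  0.0032] [-0.0003 -0.0001  0.0553]
```

View pics/w5.png

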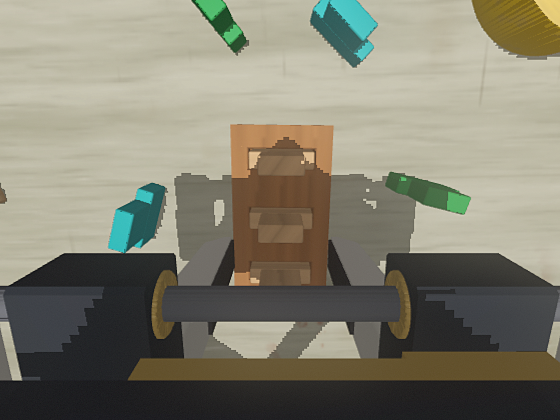

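```bash
python3 -c "
from h import *
load('pics/w5.png')
for x,y in [(.4535,-.249),(.4957,-.2503),(.537,-.2515)]:
  print([proj('wrist',[x+d,y,.06])[0].round(0).tolist() for d in (-.006,.006)],proj('wrist',[x,y,.032])[0].round(0))"
```

```text
[[281.0, 304.0], [281.0, 288.0]] [281. 276.]
[[282.0, 243.0], [281.0, 224.0]] [282. 220.]
[[282.0, 176.0], [282.0, 156.0]] [282. 161.]
```

move_arm(plan="0 0.0025 0.003 0 0 0.02 0.05;0 0 0 0 0 0.02 0.05;0 0 0 0 0 0.01 0.05;0 0 0 0 0 0.005 0.05;0 0 0 0 0 0 0.05")

```text
t: 11.68
eef_pos: [0.4964, -0.2521, 0.2217]
tcp_rot: [3.141, -0.003, -0.03]
force: [0.3, -1.1, -0.2]
gripper_width: 0.0498
grip_force: 0.0
```

move_arm(plan="0 0 0 0 0 0 0.035;0 0 0 0 0 0 0.025;0 0 0 0 0 0 0.02;0 0 0 0 0 0 0.02;0 0 0 0 0 0 0.02", force=25)

```text
t: 12.3
eef_pos: [0.4962, -0.2502, 0.2216]
tcp_rot: [-3.138, -0.002, -0.031]
force: [1.0, 9.0, 7.1]
gripper_width: 0.0282
grip_force: 25.0
```

move_arm(plan="0 0 0 0 0 0 0.02;0 0 0 0 0 -0.01 0.02;0 0 0 0 0 -0.03 0.02;0 0 0 0 0 -0.03 0.02;0 0 0 0 0 -0.03 0.02")

```text
t: 12.92
eef_pos: [0.4957, -0.2519, 0.322]
tcp_rot: [-3.142, -0.002, -0.03]
force: [0.1, -0.2, -0.2]
gripper_width: 0.0273
grip_force: 25.0
```

```bash
python3 -c "
from h import *
go([.579,.0378,.155],.30)"
```

```text
n 6 tot [ 3.000e-04 -2.300e-03 -3.301e-01] [ 7.450e-02 -2.921e-01  2.000e-04]
[ 0.0001 -0.0004 -0.055 ] [ 0.0124 -0.0487  0.    ]
[ 0.0001 -0.0004 -0.055 ] [ 0.0151 -0.0479  0.    ]
[ 0.0001 -0.0004 -0.055 ] [ 0.0177 -0.047   0.    ]
[ 0.0001 -0.0004 -0.055 ] [ 0.0202 -0.046   0.    ]
[ 0.0001 -0.0004 -0.055 ] [ 0.0227 -0.0448  0.    ]
[ 0.0001 -0.0004 -0.055 ] [ 0.0252 -0.0435  0.    ]
```

```bash
python3 -c "
from h import *
go([.531,.023,.155],.30,5)"
```

```text
n 5 tot [ 3.000e-04 -2.300e-03 -3.301e-01] [ 2.700e-02 -2.759e-01  1.000e-04]
[ 0.0001 -0.0005 -0.066 ] [ 0.0054 -0.0552  0.    ]
[ 0.0001 -0.0005 -0.066 ] [ 0.009  -0.0547  0.    ]
[ 0.0001 -0.0005 -0.066 ] [ 0.0126 -0.054   0.    ]
[ 0.0001 -0.0005 -0.066 ] [ 0.0161 -0.053   0.    ]
[ 0.0001 -0.0005 -0.066 ] [ 0.0196 -0.0519  0.    ]
```

move_arm(plan="0 0 -0.066 0.005 -0.055 0 0.02;0 0 -0.066 0.009 -0.055 0 0.02;0 0 -0.066 0.0126 -0.054 0 0.02;0 0 -0.066 0.016 -0.053 0 0.02;0 0 -0.066 0.0195 -0.052 0 0.02")

```text
t: 13.55
eef_pos: [0.5304, 0.0248, 0.3214]
tcp_rot: [3.14, -0.003, 0.302]
force: [1.0, -0.5, 0.2]
gripper_width: 0.0275
grip_force: 25.0
```

move_arm(plan="0 0 0 0 0 0 0.02;0 0 0 0 0 0 0.02")

```text
t: 13.8
eef_pos: [0.5304, 0.0231, 0.3212]
tcp_rot: [3.14, -0.002, 0.3]
force: [0.0, -0.9, -1.1]
gripper_width: 0.0281
grip_force: 25.0
```

```bash
python3 -c "
from h import *
wrist('pics/w6.png',1.4)"
```

```text
13.8 [0.5304 0.0231 0.3212] [ 3.14e+00 -2.00e-03  3.00e-01] [ 0.  -0.9 -1.1] [0.593 0.042 0.301]
```

View pics/w6.png

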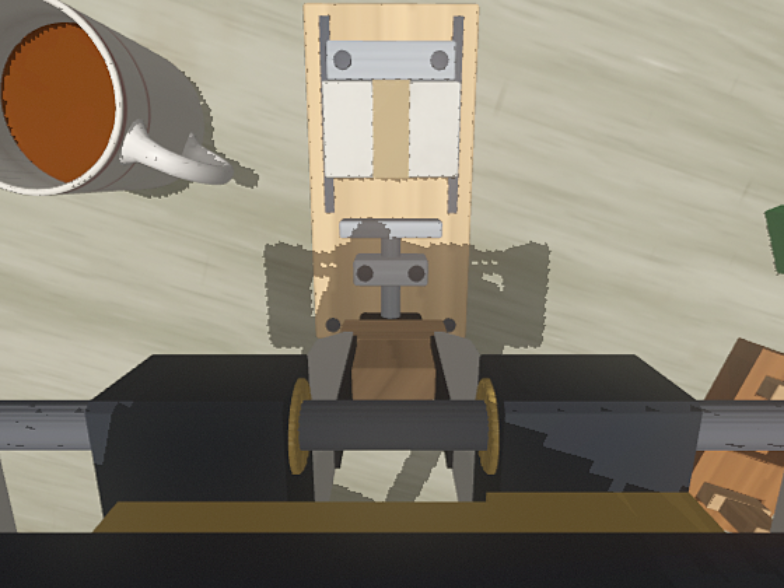

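```bash
python3 -c "
from h import *
load('pics/w6.png')
w=lambda u,v,z:ray('wrist',(u/1.4,v/1.4),z)
A=w(323,178,.034);B=w(460,178,.034);C=w(340,220,.0325);D=w(441,219,.0325)
print(A,B,C,D)
E=(A+B)/2;F=(C+D)/2;print('mid carton',E,'mid pusher',F,'dist',np.hypot(*(E-F)[:2]))
d=(B-A);print('yawA',np.arctan2(d[0],-d[1]));d=D-C;print('yawC',np.arctan2(d[0],-d[1]))
c,s=np.cos(.3),np.sin(.3);print('gap x',(E-F)[:2]@[c,s],'y',(E-F)[:2]@[-s,c])
M=(E+F)/2;print('M',M)
tc=env.sense()['eef_pos']
for a,b in [(.006,.022),(.006,-.022)]: print(proj('wrist',[tc[0]+c*a-s*b,tc[1]+s*a+c*b,.1056])*1.4)
go([M[0],M[1],.0595],.30)
"
```

```text
[0.58090492 0.07825845 0.034     ] [0.60348422 0.0051024  0.034     ] [0.56107327 0.06304188 0.0325    ] [0.57870719 0.00781745 0.0325    ]
mid carton [0.59219457 0.04168042 0.034     ] mid pusher [0.56989023 0.03542966 0.0325    ] dist 0.02316367100340852
yawA 0.2993696145545234
yawC 0.30908031383195567
gap x 0.023155377355632306 y -0.0006198014782325417
M [0.5810424  0.03855504 0.03325   ]
[[341.673806   316.29673311]]
[[441.85759163 316.1970888 ]]
n 2 tot [ 0.0013 -0.0022 -0.0009] [ 0.0529 -0.0006  0.0948]
[ 0.0006 -0.0011 -0.0005] [ 0.0265 -0.0003  0.0474]
[ 0.0006 -0.0011 -0.0005] [ 0.0265 -0.0003  0.0474]
```

move_arm(plan="0 0 0 0.026 -0.0005 0 0.02;0 0 0 0.0262 0 0 0.02;0 0 0 0 0 0.03 0.02;0 0 0 0 0 0.025 0.02;0 0 0 0 0 0 0.02")

```text
t: 14.48
eef_pos: [0.5795, 0.0373, 0.2642]
tcp_rot: [-3.141, 0.002, 0.297]
force: [-0.3, 0.3, -0.3]
gripper_width: 0.0275
grip_force: 25.0
```

```bash
python3 -c "
from h import *
go([.5805,.0383,.0586],.30,1)"
```

```text
n 1 tot [-0.001   0.0021 -0.0029] [ 0.0013 -0.0006  0.0386]
[-0.001   0.0021 -0.0029] [ 0.0013 -0.0006  0.0386]
```

move_arm(plan="0 0 0 0.001 -0.0005 0.012 0.02;0 0 0 0 0 0.012 0.02;0 0 0 0 0 0.008 0.02;0 0 0 0 0 0.003 0.02;0 0 0 0 0 0 0.02")

```text
t: 15.1
eef_pos: [0.5812, 0.0399, 0.2311]
tcp_rot: [3.141, -0.002, 0.3]
force: [1.2, 0.8, 0.4]
gripper_width: 0.028
grip_force: 25.0
```

move_arm(plan="0 0 0 0 0 0.001 0.02;0 0 0 0 0 0.001 0.02;0 0 0 0 0 0 0.02;0 0 0 0 0 0 0.02")

```text
t: 15.6
eef_pos: [0.5812, 0.0398, 0.2293]
tcp_rot: [3.141, -0.003, 0.3]
force: [0.0, -0.7, -0.7]
gripper_width: 0.0276
grip_force: 25.0
```

move_arm(plan="0 0 0 0 0 0.0015 0.02;0 0 0 0 0 0.001 0.02;0 0 0 0 0 0.001 0.02;0 0 0 0 0 0 0.02;0 0 0 0 0 0 0.02")

```text
t: 16.23
eef_pos: [0.5812, 0.0398, 0.2257]
tcp_rot: [3.141, -0.002, 0.3]
force: [0.5, -0.0, -0.9]
gripper_width: 0.0279
grip_force: 25.0
```

move_arm(plan="0 0 0 0 0 0.0005 0.02;0 0 0 0 0 0.0005 0.02;0 0 0 0 0 0.0005 0.02;0 0 0 0 0 0 0.02")

```text
t: 16.73
eef_pos: [0.5812, 0.0398, 0.2255]
tcp_rot: [3.14, -0.003, 0.3]
force: [-3.7, 0.2, 8.6]
gripper_width: 0.0275
grip_force: 25.0
```

move_arm(plan="0 0 0 0 0 -0.0007 0.02;0 0 0 0 0 0 0.02;0 0 0 0 0 0 0.03;0 0 0 0 0 0 0.034;0 0 0 0 0 0 0.04")

```text
t: 17.35
eef_pos: [0.5812, 0.0398, 0.2246]
tcp_rot: [3.141, -0.002, 0.3]
force: [-0.1, 0.1, -0.5]
gripper_width: 0.0387
grip_force: 0.0
```

move_arm(plan="0 0 0 0 0 0 0.045;0 0 0 0 0 0 0.045;0 0 0 0 0 -0.015 0.045;0 0 0 0 0 -0.03 0.045;0 0 0 0 0 -0.04 0.045")

```text
t: 17.98
eef_pos: [0.5807, 0.0398, 0.3111]
tcp_rot: [3.141, -0.001, 0.3]
force: [0.7, 0.2, -0.1]
gripper_width: 0.0452
grip_force: 0.0
```

move_arm(plan="0 0 0 -0.04 0 -0.03 0.03;0 0 0 -0.055 0 0 0.01;0 0 0 -0.03 0 0 0;0 0 0 0 0 0 0;0 0 0 0 0 0 0")

```text
t: 18.6
eef_pos: [0.4624, 0.0028, 0.3407]
tcp_rot: [3.14, -0.005, 0.299]
force: [-0.4, 0.4, -0.4]
gripper_width: 0.0017
grip_force: 0.0
```

```bash
python3 -c "
from h import *
wrist('pics/w7.png',1.4)"
```

```text
18.6 [0.4624 0.0028 0.3407] [ 3.14  -0.005  0.299] [-0.4  0.4 -0.4] [0.526 0.021 0.32 ]
```

View pics/w7.png

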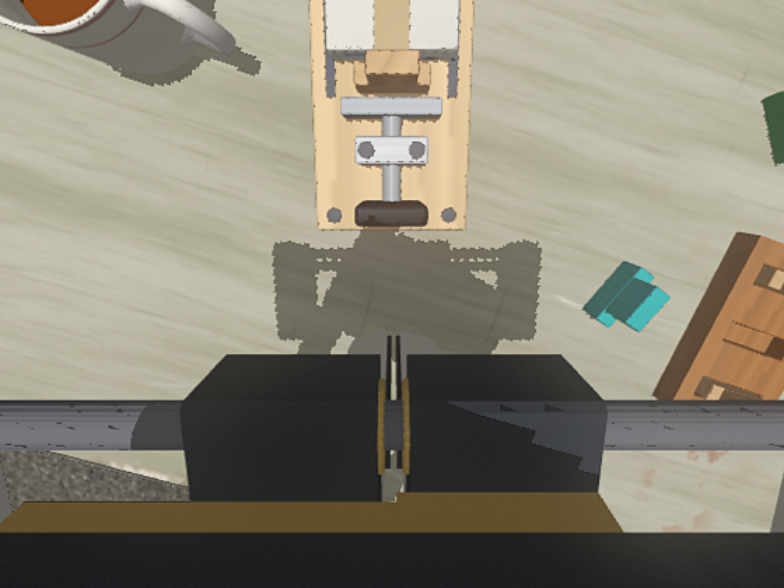

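```bash
python3 -c "
from h import *
load('pics/w7.png')
w=lambda u,v,z:ray('wrist',(u/1.4,v/1.4),z)
c,s=np.cos(.3),np.sin(.3)
pr=lambda p:(np.array([(p[0]-.5699)*c+(p[1]-.0354)*s,-(p[0]-.5699)*s+(p[1]-.0354)*c])*1e3).round(1)
for n,a in dict(hl=(356,226,.07),hm=(391,227,.07),hr=(428,226,.07),hfar=(391,203,.07),puL=(342,97,.0325),puR=(441,97,.0325),car=(391,50,.034),tabn=(393,75,.064),tabf=(393,52,.064)).items(): p=w(*a);print(n,p.round(4),pr(p))
go([.5011-.032*c,.0141-.032*s,.054],.30)
"
```

```text
hl [0.4955 0.0323 0.07  ] [-72.  19.]
hm [0.5005 0.0141 0.07  ] [-72.6   0.2]
hr [ 0.5069 -0.0047  0.07  ] [-72.1 -19.7]
hfar [0.5126 0.0179 0.07  ] [-59.9   0.2]
puL [0.5602 0.0622 0.0325] [-1.3 28.5]
puR [0.5771 0.0074 0.0325] [ -1.4 -28.9]
car [0.592  0.0423 0.034 ] [23.2  0. ]
tabn [0.5742 0.0357 0.064 ] [ 4.2 -1. ]
tabf [0.5845 0.0388 0.064 ] [14.9 -1. ]
n 2 tot [ 0.0017 -0.0042 -0.0001] [0.0076 0.0004 0.1194]
[ 0.0008 -0.0021 -0.0001] [0.0038 0.0002 0.0597]
[ 0.0008 -0.0021 -0.0001] [0.0039 0.0003 0.0597]
```

move_arm(plan="0 -0.004 0 0.004 0 0.03 0;0 0 0 0.0035 0.0004 0.045 0;0 0 0 0 0 0.03 0;0 0 0 0 0 0.014 0;0 0 0 0 0 0 0", force=40)

```text
t: 19.27
eef_pos: [0.4692, 0.0047, 0.22]
tcp_rot: [-3.142, 0.003, 0.3]
force: [0.8, -0.8, -0.0]
gripper_width: 0.0004
grip_force: 0.0
```

move_arm(plan="0 0 0 0.008 0 0 0;0 0 0 0.006 0 0 0;0 0 0 0.004 0 0 0;0 0 0 0.002 0 0 0;0 0 0 0 0 0 0")

```text
t: 19.9
eef_pos: [0.4879, 0.0105, 0.2207]
tcp_rot: [3.141, 0.001, 0.3]
force: [0.2, 0.7, 0.7]
gripper_width: 0.0003
grip_force: 0.0
```

move_arm(plan="0 0 0 0.003 0 0 0;0 0 0 0.003 0 0 0;0 0 0 0.002 0 0 0;0 0 0 0.002 0 0 0;0 0 0 0 0 0 0")

```text
t: 20.52
eef_pos: [0.4974, 0.0135, 0.2206]
tcp_rot: [3.141, 0.002, 0.3]
force: [-2.2, -1.9, 1.5]
gripper_width: 0.0003
grip_force: 1.2
```

move_arm(plan="0 0 0 0.002 0 0 0;0 0 0 0.002 0 0 0;0 0 0 0.002 0 0 0;0 0 0 0 0 0 0")

```text
t: 21.02
eef_pos: [0.5032, 0.0153, 0.2205]
tcp_rot: [3.141, 0.002, 0.3]
force: [-3.0, -2.5, 1.6]
gripper_width: 0.0006
grip_force: 1.5
```

move_arm(plan="0 0 0 0.001 0 0 0;0 0 0 0.001 0 0 0;0 0 0 0.001 0 0 0;0 0 0 0 0 0 0")

```text
t: 21.52
eef_pos: [0.5053, 0.0159, 0.2205]
tcp_rot: [3.141, 0.004, 0.3]
force: [-6.7, -3.8, 4.0]
gripper_width: 0.0004
grip_force: 3.8
```

move_arm(plan="0 0 0 0.001 0 0 0;0 0 0 0 0 0 0;0 0 0 0.001 0 0 0;0 0 0 0 0 0 0")

```text
t: 22.02
eef_pos: [0.5059, 0.0161, 0.2205]
tcp_rot: [3.141, 0.008, 0.301]
force: [-13.1, -7.3, 11.1]
gripper_width: 0.0004
grip_force: 7.4
```

```bash
python3 -c "
from h import *
c,s=np.cos(.3),np.sin(.3)
t=optics.grab_frame('top')['img'];e=env.sense();print(e['force'],e['torque'],((e['eef_pos'][:2]-[.5011,.0141])@[c,s]*1e3))"
```

```text
[-12.51786033  -6.8950106   10.12142556] [-1.21957871  1.93659522 -0.04672601] 5.235653844768146
```

move_arm(plan="0 0 0 0.001 0 -0.0005 0;0 0 0 0 0 0 0;0 0 0 0.0005 0 -0.0005 0;0 0 0 0 0 0 0")

```text
t: 22.58
eef_pos: [0.5065, 0.0162, 0.2206]
tcp_rot: [-3.141, 0.011, 0.301]
force: [-14.6, -10.0, 6.1]
gripper_width: 0.0005
grip_force: 8.5
```

move_arm(plan="0 0 0 0.001 0 -0.0005 0;0 0 0 0 0 0 0;0 0 0 0.001 0 0 0;0 0 0 0 0 0 0")

```text
t: 23.08
eef_pos: [0.5072, 0.0164, 0.2206]
tcp_rot: [-3.141, 0.015, 0.301]
force: [-18.6, -13.7, 7.6]
gripper_width: 0.0006
grip_force: 11.3
```

move_arm(plan="0 0 0 0.001 0.0008 0 0;0 0 0 0 0 0 0;0 0 0 0.0005 0 0 0;0 0 0 0 0 0 0;0 0 0 0 0 0 0")

```text
t: 23.7
eef_pos: [0.5077, 0.0163, 0.2206]
tcp_rot: [-3.14, 0.018, 0.301]
force: [-23.4, -12.4, 11.9]
gripper_width: 0.0004
grip_force: 13.6
```

move_arm(plan="0 0 0 0 0 0 0;0 0 0 0 0 0 0;0 0 0 0 0 0 0;0 0 0 0 0 0 0;0 0 0 0 0 0 0")

```text
t: 24.32
eef_pos: [0.5077, 0.0163, 0.2206]
tcp_rot: [-3.14, 0.018, 0.301]
force: [-24.7, -13.7, 12.0]
gripper_width: 0.0003
grip_force: 13.6
```

```bash
python3 -c "
from h import *
wrist('pics/w8.png'); im=cv2.imread('pics/w8.png')[:,:,::-1]
c,s=np.cos(.3),np.sin(.3)
for y in (.0265,-.0265):
  for x in np.arange(-.006,.032,.002):
    u,v=proj('wrist',[.5695+c*x-s*y,.0353+s*x+c*y,.0325])[0]; print(round(x*1e3),int(u),int(v),im[int(v),int(u)] if 0<=v<420 and 0<=u<560 else None,end=' | ')
  print()
for x in np.arange(-.002,.032,.002):
    u,v=proj('wrist',[.5695+c*x+s*.001,.0353+s*x-c*.001,.064])[0]; print(round(x*1e3),int(u),int(v),im[int(v),int(u)],end=' | ')
"
```

```text
24.325 [0.5077 0.0163 0.2206] [-3.14   0.018  0.301] [-24.7 -13.7  12. ] [0.57  0.035 0.199]
-6 225 132 [225 198 157] | -4 225 128 [225 198 156] | -2 225 124 [226 199 157] | 0 225 119 [225 198 157] | 2 225 115 [237 209 163] | 4 225 111 [190 192 195] | 6 224 106 [195 198 200] | 8 224 102 [197 200 203] | 10 224 98 [202 205 208] | 12 224 93 [138 143 153] | 14 224 89 [225 198 158] | 16 223 84 [225 198 157] | 18 223 80 [225 198 158] | 20 223 75 [222 196 154] | 22 223 71 [118 112 107] | 24 223 66 [127 124 117] | 26 222 61 [225 221 213] | 28 222 57 [234 231 223] | 30 222 52 [233 231 222] | 
-6 334 132 [235 209 168] | -4 334 128 [236 210 167] | -2 334 124 [236 210 167] | 0 334 119 [237 210 169] | 2 334 115 [136 113  89] | 4 334 111 [205 205 207] | 6 335 106 [199 200 201] | 8 335 102 [200 200 203] | 10 335 98 [202 203 205] | 12 335 93 [180 162 144] | 14 335 89 [236 209 169] | 16 336 84 [237 211 170] | 18 336 80 [238 211 171] | 20 336 75 [242 215 173] | 22 336 71 [128 121 113] | 24 336 66 [142 135 125] | 26 337 61 [219 215 205] | 28 337 57 [229 225 216] | 30 337 52 [230 227 217] | 
-2 282 125 [184 185 187] | 0 282 120 [183 185 186] | 2 282 114 [129 126 125] | 4 282 109 [196 198 201] | 6 282 104 [196 198 200] | 8 282 98 [202 204 206] | 10 282 93 [112 104 100] | 12 282 87 [109  89  71] | 14 282 82 [224 190 147] | 16 282 76 [220 186 144] | 18 282 71 [219 185 143] | 20 282 65 [215 181 139] | 22 282 59 [207 174 133] | 24 282 53 [165 141 109] | 26 282 48 [206 184 147] | 28 282 42 [206 185 147] | 30 282 36 [206 185 146] |
```

```bash
python3 -c "
from station import order
print(order.sign_off())"
```

```text
the job is handed in; nothing more can be done
None
```

The mug stands upright on the table beside the press, and one shim filled the gap. The pusher closed on it at about 12 mm of its 17 mm travel and I handed the job in holding it there with about 28 N; the sign-off gave no verdict.

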